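Sort soft spring buffers from hard by squeezing

ROBOT

A 6-joint arm with a two-finger parallel gripper is mounted at the origin on the work surface. World frame = base frame: x ahead of the robot, y to its left, z up, the work surface at z = 0. Lengths are in m, angles in degrees, forces in N, time in s.
With the tool pointing down it reaches from about 0.35 to 0.8 m from the base axis. Payload 7.3 kg.
Tool frame: the origin (TCP) lies at the very end of the fingers, on their centre line; the grasp point (between the pads) lies 19 mm behind it; z points along the fingers, y is the line along which they close (so a half turn about z gives the same grasp; the last joint's range is limited). The gripper opens to 85 mm and grips with 20 to 120 N. Pads are 22 mm wide; open, the fingers measure 114 mm over their backs; the gripper's body (76 mm by 85 mm) begins 54 mm behind the grasp point. The pads swing forward as they close: fully open they stand 13 mm farther back than shut.
Start: joints at [68.297, 19.595, 87.324, -0, 73.075, -8.365], TCP at [0.121, 0.511, 0.231] pointing down, gripper open.
Joint ranges: [-145.02, 145.02], [-44.19, 115.74], [2.07, 154.8], [-57.11, 237.11], [16.16, 152.29], [-177.93, 177.93]. Speed limits (degrees/s): [147.25, 147.25, 180, 180, 180, 180].

INTERFACE

Orientations are given as [roll, pitch, yaw] about the fixed x, y, z axes, in that order (R = Rz(yaw) Ry(pitch) Rx(roll)).
In Python, from cell import arm gives the robot as it stands. The module is installed in compiled form; this text tells all that it offers.
- The arm moves only by the tool jog_arm, never from a script. Its argument "deltas" is a list that holds one entry, the list of rows, each a list of 6 numbers: the shift along the tool's x, y, z in m, then the turn, a rotation vector about the tool's x, y, z in degrees. In form: [[[tx, ty, tz, rx, ry, rz], ...]]. A call has 1 to 8 rows; each row is the pose to reach, as a shift and turn from the pose commanded when the call began, along the tool's axes at that moment; what a row does not reach only later rows make up. A row lasts 1/12 s, in which the tool goes at most 41.7 mm and 7.16 degrees, less where a joint would pass 70% of its speed; a pose out of reach is approached as far as the arm can. A call with a gripper value outside its range is refused whole. "gripper" is the opening, from -1 (shut) to 1 (fully open), set as the call begins (left out, the last holds). The fingers move at their own pace and stop on an object; "squeeze" is the grip in N (left out, the last holds). Time passes only in rows, so rows that repeat a pose let the fingers close. It gives the time, the measured TCP pose, the force, the opening and the grip force at its end, in the units of the state.
- arm.read_state(): the state, without advancing time (a new reading comes with each control period).
- arm.grab_frame(name): name is "scene" or "side" or "wrist"; returns the picture (420x560x3 uint8, red, green, blue); there is no depth.
- arm.camera_model(name): a dict with "vfov" (degrees; the focal length in pixels is half the picture's height over the tangent of half this angle, whatever the lens; pixels are square), "cx", "cy" (the principal point, pixels), "xyz" and "rotation" of the camera in the world. Camera axes: x right, y down, z forward; pixel columns grow to the right and rows downward; lengths in m; the calibration is good to about 2 mm. A picture is of the moment at which its call begins: read the wrist's pose just before it. camera_model takes no time and is no camera call; for the wrist camera it gives the pose at the moment of the call.
- arm.sign_off(): hands the job in; it is judged then, once.
Trained networks look in the newest picture that a camera, given by its name, has taken for a name from the list of things; names that differ only in an ending like _2 or _b are one class to them, and where a whole thing is asked for, a point or a joint stands for the part that bears it (a point fixed in the world has none). Each returns a list of dicts, best first, with "p" (0 to 1); they miss things now and then, are a little off and sometimes report something else, mostly with a low value. They report only what shows in the picture. A call takes as long as a camera call.
- arm.masks_of(camera, target): "pixels" (420x560 bool, what is visible of it) and "point" ([column, row] in pixels, amid what is visible of it).
The state is a dict: "t": time; "joints": joint angles; "joint_vel": joint speeds; "joint_torque": joint torques, N m; "tcp_pos": TCP position; "tool_rot": TCP orientation; "ft_force": force on the tool from outside, world axes, zero at the start; "moment": the same for the moment, N m; "opening": finger opening in m; "grasp_force": force on a finger pad.
Only numpy, scipy, OpenCV 4.12 (cv2) and the standard library are available. Lean on these libraries where they do the work, as an engineer would, in place of code of your own. Each camera call takes 0.05 s, during which the arm holds its last target. There are 200 camera calls.

TASK

Squeeze the four spring buffers in the green tray gently end to end, never with more than about 60 N, to feel which are soft and which are hard. Fit the two soft ones into the two holders on the aluminium fixture, one in each, squeezed so that the fork drops fully into the groove and the head springs out against the stop posts, and leave the two hard ones on their rests in the tray. Do not disturb the loose parts lying on the tray and the fixture.

Things in the scene. Friction and masses are not known exactly. Their poses are not given: they have to be found in the camera images.
- buffer_a: one of four outwardly identical steel spring buffers, lying, 64 mm long. Origin on its axis at mid-length; own x runs along it towards the black plunger head (may roll about x). x -32 to -26 mm: flange 34 mm dia; to -16: groove 20 mm dia; to +10: barrel 28 mm dia; to +25: thin rod; to +32: black head 46 mm dia. About 0.15 kg. In the tray its axis is 42 mm above the table
- buffer_b: another, outwardly exactly like buffer_a (sizes, origin, axes). Squeezed end to end, a buffer's head slides in against a spring, 13 mm at most, and springs back. A soft one gives 5 mm at about 11 N, 7 to 13 mm at 20 N; a hard one about 1 mm at 20 N, 4 mm only at 70 to 85 N. Two of the four are soft; only a squeeze shows which
- buffer_c: another, outwardly exactly like buffer_a; soft or hard
- buffer_d: another, outwardly exactly like buffer_a; soft or hard
- buffer_a_groove (a point): middle of the 10 mm wide groove of buffer_a, on its axis, 11 mm in from the flange's outer face (21 mm from mid-length); axes as the buffer's
- buffer_b_groove (a point): middle of the 10 mm wide groove of buffer_b, on its axis, 11 mm in from the flange's outer face (21 mm from mid-length); axes as the buffer's
- buffer_c_groove (a point): middle of the 10 mm wide groove of buffer_c, on its axis, 11 mm in from the flange's outer face (21 mm from mid-length); axes as the buffer's
- buffer_d_groove (a point): middle of the 10 mm wide groove of buffer_d, on its axis, 11 mm in from the flange's outer face (21 mm from mid-length); axes as the buffer's
- holder_1 (a point): holder near the fixture's -y end: point where the middle of a seated buffer's groove ends up, on its axis, 126 mm above the table, 36 above the plate. Axes as the fixture's; buffer along y, head to +y. From here along y: -1 to +5 mm the fork, a 90 degree vee plate 40 mm wide; +15 to +25 a vee for the barrel; +48 the face of two stop posts for the head (both vees open upwards)
- holder_2 (a point): second holder, exactly like holder_1, 164 mm from it towards the fixture's +y end. In both: stop posts rise 12 mm above the axis and leave a gap of 34 mm (x) for a finger behind the head, the space beyond the flange is free; a buffer must be at least 5 mm shorter than free to go between fork and posts, and if its groove is not over the fork it rides on the fork, about 5 mm too high
- tray: green tray, 320 x 160 mm, floor 8 mm thick, rim 14 mm high, fixed; origin under its centre, x along its length, z up. Four white vee rests at x = -90, -30, 30, 90 mm each carry a buffer lying along the tray's y, head to +y; a rest is 18 mm long, under the barrel only, so both ends of a buffer hang free, the axis 34 mm above the tray's floor
- fixture: fixed workpiece carrier: round-ended aluminium plate 220 x 380 mm on posts, top 90 mm above the table; origin on the table under its centre, y along its length, z up. The buffer holders stand along its -x edge (x = -55 mm); at x = +45 mm stand black discs with posts up to 50 mm above the plate. It may stand left or right, the tray on the other side
- claw_ring: yellow moulded claw ring, 56 mm across, 24 high, lying on the fixture's larger black disc; not part of the job. Origin under its middle
- plug: white flanged plug, 26 mm across, 20 high, on the tray's floor at its +x end; not part of the job. Origin under its middle
- collar: steel shaft collar, 32 mm across, 12 high, flat on the fixture plate near its +x edge; not part of the job. Origin under its middle

How it is judged:
By the outcome, as a careful person would: the job done as asked, in the order asked, and still so for the second after the job is handed in, with the robot touching nothing.
It also fails if it takes over 58 s, if anything falls off the work surface, if the arm or the gripper's body presses on something with over 40 N, if the wrist force passes 120 N, or if a joint passes its speed limit or range.

## Working session

There is one attempt and no reset: what is moved stays moved. The work goes in short steps, Python scripts to look and compute and a tool call to move; the robot and the scene stay as the last step left them, time stands still between calls to the robot, and variables do not carry over. Pictures are saved under pics/ and viewed, at most 10 in all, crops included, and the job is handed in when it is done.

Besides the shell and the picture viewer there is one more tool, called as a command line: name --argument value ..., lists and objects as JSON in quotes. jog_arm: Moves the arm, as the interface text tells. Its arguments: {"type":"object","properties":{"deltas":{"type":"array","items":{"type":"array","items":{"type":"array","items":{"type":"number"}}}},"gripper":{"type":"number"},"squeeze":{"type":"number"}},"required":["deltas"]}

```bash
mkdir -p pics; cat > h.py <<'E'
import numpy as np,cv2
from cell import arm
from scipy.spatial.transform import Rotation as R
def cam(n):
    m=arm.camera_model(n); f=210/np.tan(np.radians(m['vfov'])/2)
    return m,f,np.array(m['xyz']),np.array(m['rotation']).reshape(3,3)
def ray(n,px,z):
    m,f,o,Rm=cam(n); d=Rm@np.array([(px[0]-m['cx'])/f,(px[1]-m['cy'])/f,1.]); return o+d*(z-o[2])/d[2]
def proj(n,P):
    m,f,o,Rm=cam(n); c=Rm.T@(np.array(P)-o); return [m['cx']+f*c[0]/c[2],m['cy']+f*c[1]/c[2]]
def save(n,name):
    im=arm.grab_frame(n); cv2.imwrite(f'pics/{name}.png',im[:,:,::-1]); return im
E
python3 - <<'E'
from h import *
a=save('scene','s0');b=save('side','s1')
cv2.imwrite('pics/c0.png',cv2.resize(np.vstack([a,b])[:,:,::-1],(448,600*1)) if 0 else np.hstack([cv2.resize(a,(400,300)),cv2.resize(b,(400,300))])[:,:,::-1])
print(arm.read_state()); print(arm.camera_model('scene'),arm.camera_model('side'),arm.camera_model('wrist'))
for c in('scene','side'):
  for t in ('buffer_a','tray','fixture','plug','holder_1'):
    for r in arm.masks_of(c,t)[:6]: print(c,t,round(r['p'],2),r['point'],r['pixels'].sum())
E
```

```text
{'t': 0.1, 'joints': array([ 6.82969360e+01,  1.96334236e+01,  8.73719546e+01, -8.30667894e-04,
        7.30752617e+01, -8.36621151e+00]), 'joint_vel': array([ 0.03600524, -0.00225253, -0.22133881,  0.0672103 ,  0.01729032,
        0.02851389]), 'joint_torque': array([ 1.54642719e-03, -4.34450519e+01, -2.46495098e+01, -9.27800284e-05,
        4.62269556e-03,  1.19419312e-06]), 'tcp_pos': array([0.12096116, 0.51050304, 0.23068539]), 'tool_rot': array([-1.79920103e+02, -1.09471743e-02,  1.66663382e+02]), 'ft_force': array([-0.26152512, -0.13186326, -0.90070699]), 'moment': array([ 0.02844842, -0.00187742, -0.02253059]), 'grasp_force': 0.0, 'opening': 0.08537827835181337}
{'vfov': 43.108655739871445, 'cx': 276.80231264939295, 'cy': 211.49851686546668, 'xyz': array([ 1.27598054, -0.38236951,  0.7807582 ]), 'rotation': array([-130.59390991,    0.8715517 ,   60.63642089])} {'vfov': 51.42527977206063, 'cx': 273.90366622886387, 'cy': 203.62614158121147, 'xyz': array([ 0.54260947, -0.67207964,  0.87927612]), 'rotation': array([-140.30227375,   -1.12854293,   -1.61942553])} {'vfov': 65.80666816603268, 'cx': 279.27377257029224, 'cy': 208.89832172734293, 'xyz': array([0.04787585, 0.52680304, 0.3738266 ]), 'rotation': array([1.62992944e+02, 1.15464980e-01, 7.67201333e+01])}
scene buffer_a 0.67 [397.3, 205.8] 510
scene buffer_a 0.65 [336.4, 172.7] 425
scene buffer_a 0.62 [355.0, 182.8] 433
scene buffer_a 0.55 [372.3, 195.4] 522
scene tray 0.83 [366.3, 213.6] 4964
scene fixture 0.73 [173.9, 256.9] 15335
scene holder_1 0.6 [171.4, 257.7] 15692
side buffer_a 0.82 [289.5, 141.3] 298
side buffer_a 0.66 [250.2, 141.6] 289
side buffer_a 0.63 [229.2, 147.7] 306
side buffer_a 0.63 [271.9, 143.5] 263
side tray 0.74 [257.3, 157.7] 3736
side tray 0.28 [230.4, 148.9] 314
side fixture 0.63 [273.1, 289.5] 14356
side fixture 0.43 [254.5, 158.9] 3675
side holder_1 0.7 [274.2, 286.6] 14718
side holder_1 0.55 [246.3, 143.5] 277
```

View pics/s0.png

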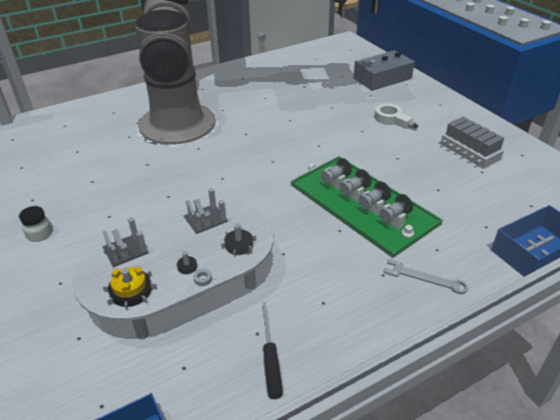

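View pics/s1.png

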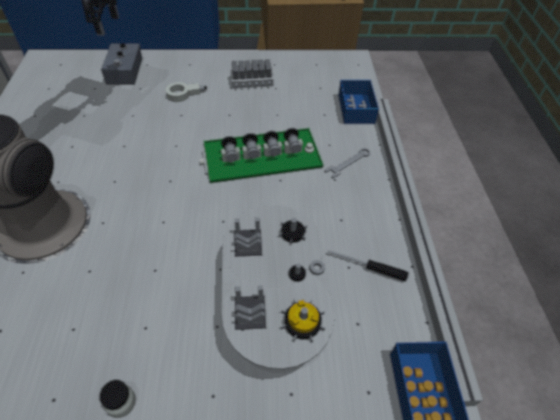

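The scene view shows the tray at about (367,203) with four buffers with heads up-right and the plug at (408,230). The fixture is at about (175,260), with its holders at (205,212) and (125,243). The side view agrees: tray at (262,155), holders at (248,240) and (250,308).

```bash
cat >> h.py <<'E'
def cam(n):
    m=arm.camera_model(n); f=210/np.tan(np.radians(m['vfov'])/2)
    return m,f,np.array(m['xyz']),R.from_euler('xyz',m['rotation'],degrees=True).as_matrix()
def rays(n,px,z):
    m,f,o,Rm=cam(n); px=np.asarray(px,float).reshape(-1,2)
    d=np.c_[(px[:,0]-m['cx'])/f,(px[:,1]-m['cy'])/f,np.ones(len(px))]@Rm.T
    return o+d*((z-o[2])/d[:,2])[:,None]
def ray(n,px,z): return rays(n,px,z)[0]
E
python3 - <<'E'
from h import *
for c in('scene','side'):
  im=arm.grab_frame(c)
  g=arm.masks_of(c,'tray')[0]['pixels'].astype(np.uint8)
  k=max(cv2.findContours(g,0,1)[0],key=cv2.contourArea)
  P=rays(c,k,.008)[:,:2]; print(c,'tray',cv2.minAreaRect((P*1000).astype(np.float32)))
  for r in arm.masks_of(c,'buffer_a')[:4]: print('buf',ray(c,r['point'],.042).round(3))
  for t in('plug','claw_ring','collar'):
    for r in arm.masks_of(c,t)[:1]: print(t,r['p'],ray(c,r['point'],.1 if t!='plug' else .018).round(3))
for c,pts in (('side',[(248,240),(250,308),(293,231),(303,319)]),('scene',[(205,212),(125,243),(239,240),(129,286)])):
  print(c,[ray(c,p,.11).round(3)[:2] for p in pts])
E
```

```text
scene tray ((541.0771484375, 232.7039031982422), (352.6284484863281, 176.27609252929688), 10.613663673400879)
buf [0.589 0.239 0.042]
buf [0.536 0.229 0.042]
buf [0.638 0.261 0.042]
buf [0.459 0.223 0.042]
plug 0.5 [0.689 0.243 0.018]
claw_ring 0.56 [ 0.61  -0.315  0.1  ]
side tray ((541.474609375, 236.17474365234375), (344.4245910644531, 182.20022583007812), 9.857260704040527)
buf [0.635 0.256 0.042]
buf [0.525 0.247 0.042]
buf [0.455 0.234 0.042]
buf [0.586 0.258 0.042]
plug 0.42 [0.682 0.245 0.018]
claw_ring 0.81 [ 0.617 -0.313  0.1  ]
collar 0.72 [ 0.665 -0.196  0.1  ]
side [array([ 0.517, -0.135]), array([ 0.523, -0.293]), array([ 0.615, -0.112]), array([ 0.623, -0.317])]
scene [array([ 0.519, -0.129]), array([ 0.526, -0.29 ]), array([ 0.624, -0.106]), array([ 0.631, -0.315])]
```

```bash
cat >> h.py <<'E'
def delta(pos,yaw,frm=None):
    s=arm.read_state()
    p0,r0=(s['tcp_pos'],s['tool_rot']) if frm is None else frm
    A=R.from_euler('xyz',r0,degrees=True); B=R.from_euler('xyz',[180,0,yaw],degrees=True)
    return A.inv().apply(np.array(pos)-p0).round(4), (A.inv()*B).as_rotvec(degrees=True).round(2)
E
python3 - <<'E'
from h import *
print(delta([.5,.235,.23],190))
E
```

```text
(array([-0.4323, -0.181 ,  0.0013]), array([  0.  ,   0.  , -23.34]))
```

jog_arm --deltas '[[[-0.036, -0.015, 0, 0, 0, -2], [-0.072, -0.03, 0, 0, 0, -4], [-0.108, -0.045, 0, 0, 0, -6], [-0.144, -0.06, 0, 0, 0, -8], [-0.18, -0.075, 0, 0, 0, -10], [-0.216, -0.09, 0, 0, 0, -12], [-0.252, -0.105, 0, 0, 0, -14], [-0.288, -0.12, 0, 0, 0, -16]]]'

```text
t: 1.87
tcp_pos: [0.375, 0.3263, 0.2315]
tool_rot: [180.0, 0.0, -177.2]
ft_force: [0.9, 1.1, 0.8]
opening: 0.0856
grasp_force: 0.0
```

jog_arm --deltas '[[[-0.042, -0.001, 0, 0, 0, -2], [-0.084, -0.003, 0, 0, 0, -4], [-0.12, -0.01, 0, 0, 0, -6], [-0.155, -0.018, 0, 0, 0, -7.3], [-0.155, -0.018, 0, 0, 0, -7.3], [-0.155, -0.018, 0, 0, 0, -7.3], [-0.155, -0.018, 0, 0, 0, -7.3]]]'

```text
t: 2.45
tcp_pos: [0.5288, 0.3168, 0.2308]
tool_rot: [180.0, -0.1, -170.1]
ft_force: [0.5, 0.4, -0.2]
opening: 0.0855
grasp_force: 0.0
```

```bash
python3 - <<'E'
from h import *
s=arm.read_state(); print(s['t'],s['tcp_pos'],s['tool_rot'],s['joints'].round(1))
im=save('wrist','w0')
for r in arm.masks_of('wrist','buffer_a')[:5]: print(r['p'],r['point'],r['pixels'].sum(),ray('wrist',r['point'],.042).round(4))
for t in('tray','plug'):
  r=arm.masks_of('wrist',t)[:1]
  if r: print(t,r[0]['p'],r[0]['point'],ray('wrist',r[0]['point'],.018))
E
```

```text
2.45 [0.52881214 0.31683479 0.23084736] [ 1.79993338e+02 -7.46241178e-02 -1.70067836e+02] [ 23.8  29.4  71.8   0.   78.9 -76.1]
0.95 [190.1, 102.5] 2409 [0.4628 0.2164 0.042 ]
0.95 [199.7, 217.5] 1711 [0.579  0.2379 0.042 ]
0.87 [198.5, 160.6] 1996 [0.5178 0.2303 0.042 ]
0.57 [208.8, 266.4] 1423 [0.6354 0.2542 0.042 ]
tray 0.66 [211.7, 140.2] [0.49811227 0.23689461 0.018     ]
plug 0.7 [206.2, 294.0] [0.68753499 0.25190342 0.018     ]
```

View pics/w0.png

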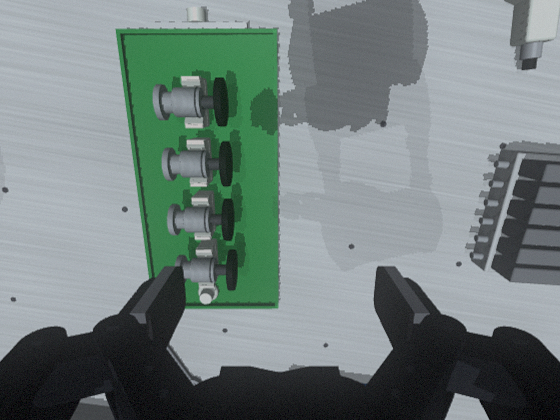

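The wrist view shows the tray with four buffers, heads to the right (+y), flanges at columns 155 to 180, rows 102, 163, 219 and 268. The plug is at (207,296), and the left finger covers part of the fourth buffer. I'll fit silhouettes.

```bash
cat >> h.py <<'E'
from scipy.optimize import minimize
SEC=[(-.032,-.026,.017),(-.026,-.016,.010),(-.016,.010,.014),(.010,.025,.004),(.025,.032,.023)]
T=np.linspace(0,2*np.pi,40)
def sil(C,p,yaw,z,S=4):
    m,f,o,Rm=C; u=np.array([np.cos(yaw),np.sin(yaw),0]); v=np.array([-u[1],u[0],0]); w=np.array([0,0,1])
    out=np.zeros((420*S,560*S),np.uint8)
    for a,b,r in SEC:
        P=np.vstack([np.array([p[0],p[1],z])+q*u+r*(np.cos(T)[:,None]*v+np.sin(T)[:,None]*w) for q in(a,b)])
        c=(P-o)@Rm; px=np.c_[m['cx']+f*c[:,0]/c[:,2],m['cy']+f*c[:,1]/c[:,2]]
        cv2.fillConvexPoly(out,cv2.convexHull(((px+.5)*S).astype(np.int32)),255)
    return cv2.resize(out,(560,420),interpolation=cv2.INTER_AREA)/255.
def fitbuf(C,mask,p0,yaw0,z):
    ys,xs=np.where(mask); mk=mask.astype(float)
    fn=lambda q: np.abs(sil(C,[p0[0]+q[0]/1e3,p0[1]+q[1]/1e3],yaw0+q[2]/50,z)-mk).sum()/mk.sum()
    r=minimize(fn,[0,0,0],method='Nelder-Mead',options=dict(initial_simplex=[[0,0,0],[6,0,0],[0,6,0],[0,0,5]],maxiter=120,xatol=.05,fatol=1e-3))
    return [p0[0]+r.x[0]/1e3,p0[1]+r.x[1]/1e3,np.degrees(yaw0+r.x[2]/50),r.fun]
E
python3 - <<'E'
from h import *
arm.grab_frame('wrist'); C=cam('wrist')
for r in arm.masks_of('wrist','buffer_a')[:4]:
  print(r['point'],np.round(fitbuf(C,r['pixels'],ray('wrist',r['point'],.042)[:2],np.radians(100),.042),4))
px=[(118,30),(278,28),(278,306),(153,306)]; Q=rays('wrist',px,.012); print(Q.round(3),Q.mean(0))
print(delta([.541,.235,.23],190))
E
```

```text
[197.7, 218.7] [5.8020e-01 2.3980e-01 1.0008e+02 8.0200e-02]
[207.8, 265.9] [ 0.6391  0.2514 99.3316  0.2616]
[188.4, 101.1] [4.623000e-01 2.174000e-01 1.006039e+02 9.340000e-02]
[197.2, 159.4] [5.210000e-01 2.297000e-01 1.000523e+02 6.140000e-02]
[[0.408 0.131 0.012]
 [0.378 0.288 0.012]
 [0.693 0.344 0.012]
 [0.721 0.185 0.012]] [0.55012677 0.23713878 0.012     ]
(array([ 0.0021, -0.0833,  0.0019]), array([0.02, 0.04, 0.02]))
```

```bash
python3 - <<'E'
from h import *
print(delta([.4623,.2174,.11],190.5))
E
```

```text
(array([ 0.0827, -0.087 ,  0.1218]), array([ 0.02,  0.04, -0.48]))
```

jog_arm --deltas '[[[0.0195, -0.0205, 0.0285, 0, 0, -0.2], [0.039, -0.041, 0.057, 0, 0, -0.4], [0.059, -0.062, 0.086, 0, 0, -0.5], [0.074, -0.078, 0.109, 0, 0, -0.5], [0.0827, -0.087, 0.1218, 0, 0, -0.5], [0.0827, -0.087, 0.1218, 0, 0, -0.5], [0.0827, -0.087, 0.1218, 0, 0, -0.5]]]'

```text
t: 3.33
tcp_pos: [0.463, 0.2171, 0.11]
tool_rot: [180.0, 0.0, -169.6]
ft_force: [0.7, 1.0, 0.5]
opening: 0.0855
grasp_force: 0.0
```

```bash
python3 - <<'E'
from h import *
s=arm.read_state();print(s['t'],s['tcp_pos'],s['tool_rot'],s['ft_force'])
save('wrist','w1'); C=cam('wrist')
for r in arm.masks_of('wrist','buffer_a')[:5]:
  print(r['p'],r['point'],np.round(fitbuf(C,r['pixels'],ray('wrist',r['point'],.042)[:2],np.radians(100),.042),4))
print(delta([.4623,.2174,.018],190.5))
E
```

```text
3.3333 [0.46301365 0.21705694 0.10997524] [ 1.79984213e+02  1.72834084e-02 -1.69569831e+02] [0.69745282 1.03450325 0.46106235]
0.94 [281.8, 355.6] [  0.5795   0.2413 104.7931   0.7676]
0.92 [285.9, 295.9] [5.227000e-01 2.308000e-01 1.009197e+02 7.990000e-02]
0.81 [279.2, 224.7] [4.638000e-01 2.184000e-01 1.001951e+02 5.970000e-02]
(array([ 0.0026, -0.0002,  0.093 ]), array([ 0.04,  0.21, -0.02]))
```

View pics/w1.png

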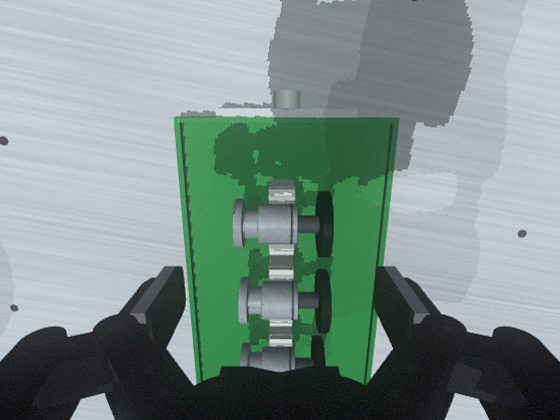

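The second look puts the fingers centred on buffer 1, at (282,225), within about 1 mm. I'll go down and squeeze at 20 N.

jog_arm --deltas '[[[-0.0007, 0.001, 0.03, 0, 0, 0], [-0.0007, 0.001, 0.06, 0, 0, 0], [-0.0007, 0.001, 0.082, 0, 0, 0], [-0.0007, 0.001, 0.092, 0, 0, 0], [-0.0007, 0.001, 0.092, 0, 0, 0]]]' --gripper 1 --squeeze 20

```text
t: 3.85
tcp_pos: [0.4632, 0.2185, 0.0163]
tool_rot: [-180.0, -0.1, -169.5]
ft_force: [-1.1, -1.0, -0.5]
opening: 0.0856
grasp_force: 0.0
```

jog_arm --deltas '[[[0, 0, 0, 0, 0, 0], [0, 0, 0, 0, 0, 0]]]' --gripper 0.62

```text
t: 4.02
tcp_pos: [0.4648, 0.2187, 0.0191]
tool_rot: [180.0, 0.2, -169.5]
ft_force: [-0.3, 0.8, 0.6]
opening: 0.0695
grasp_force: 0.0
```

jog_arm --deltas '[[[0, 0, 0, 0, 0, 0], [0, 0, 0, 0, 0, 0], [0, 0, 0, 0, 0, 0], [0, 0, 0, 0, 0, 0], [0, 0, 0, 0, 0, 0]]]' --gripper -1

```text
t: 4.43
tcp_pos: [0.4648, 0.2184, 0.0193]
tool_rot: [180.0, 0.2, -169.5]
ft_force: [0.7, -0.4, 6.1]
opening: 0.063
grasp_force: 21.6
```

Buffer 1 is hard: 63.0 mm opening at 21 N. The open fingers clear the ends, so I'll slide along the tray to buffer 2.

jog_arm --deltas '[[[0, 0, 0, 0, 0, 0], [0, 0, 0, 0, 0, 0], [-0.025, 0, 0, 0, 0, 0], [-0.05, 0, 0, 0, 0, 0], [-0.06, 0, 0, 0, 0, 0], [-0.06, 0, 0, 0, 0, 0]]]' --gripper 1

```text
t: 4.93
tcp_pos: [0.5249, 0.2292, 0.0179]
tool_rot: [180.0, 0.2, -169.6]
ft_force: [-0.1, -0.2, 0.1]
opening: 0.0851
grasp_force: 0.0
```

jog_arm --deltas '[[[0, 0, 0, 0, 0, 0], [0, 0, 0, 0, 0, 0]]]' --gripper 0.62

```text
t: 5.1
tcp_pos: [0.5211, 0.2287, 0.0172]
tool_rot: [-180.0, -0.1, -169.5]
ft_force: [0.9, -0.7, -0.5]
opening: 0.0692
grasp_force: 0.0
```

jog_arm --deltas '[[[0, 0, 0, 0, 0, 0], [0, 0, 0, 0, 0, 0], [0, 0, 0, 0, 0, 0], [0, 0, 0, 0, 0, 0], [0, 0, 0, 0, 0, 0]]]' --gripper -1

```text
t: 5.52
tcp_pos: [0.5216, 0.2269, 0.0187]
tool_rot: [-179.9, -0.1, -169.5]
ft_force: [-3.0, -10.1, 11.3]
opening: 0.0561
grasp_force: 18.9
```

Buffer 2 is soft (56.1 mm). On to buffer 3.

jog_arm --deltas '[[[0, 0, 0, 0, 0, 0], [0, 0, 0, 0, 0, 0], [-0.025, 0, 0, 0, 0, 0], [-0.05, 0, 0, 0, 0, 0], [-0.06, 0, 0, 0, 0, 0], [-0.06, 0, 0, 0, 0, 0]]]' --gripper 1

```text
t: 6.02
tcp_pos: [0.5833, 0.2403, 0.0174]
tool_rot: [180.0, 0.1, -169.5]
ft_force: [-1.8, 0.4, -0.7]
opening: 0.0854
grasp_force: 0.0
```

jog_arm --deltas '[[[0, 0, 0, 0, 0, 0], [0, 0, 0, 0, 0, 0]]]' --gripper 0.62

```text
t: 6.18
tcp_pos: [0.58, 0.2398, 0.017]
tool_rot: [180.0, -0.1, -169.5]
ft_force: [0.9, -0.4, 0.3]
opening: 0.0695
grasp_force: 0.0
```

jog_arm --deltas '[[[0, 0, 0, 0, 0, 0], [0, 0, 0, 0, 0, 0], [0, 0, 0, 0, 0, 0], [0, 0, 0, 0, 0, 0], [0, 0, 0, 0, 0, 0]]]' --gripper -1

```text
t: 6.6
tcp_pos: [0.5801, 0.2396, 0.0175]
tool_rot: [-180.0, -0.1, -169.5]
ft_force: [-5.1, -1.7, 5.1]
opening: 0.0625
grasp_force: 22.7
```

Buffer 3 is hard (62.5 mm). On to buffer 4.

jog_arm --deltas '[[[0, 0, 0, 0, 0, 0], [0, 0, 0, 0, 0, 0], [-0.025, 0, 0, 0, 0, 0], [-0.05, 0, 0, 0, 0, 0], [-0.06, 0.001, 0, 0, 0, 0], [-0.06, 0.001, 0, 0, 0, 0]]]' --gripper 1

```text
t: 7.1
tcp_pos: [0.6428, 0.252, 0.0176]
tool_rot: [180.0, 0.2, -169.6]
ft_force: [0.5, 0.3, -0.1]
opening: 0.0854
grasp_force: 0.0
```

jog_arm --deltas '[[[0, 0, 0, 0, 0, 0], [0, 0, 0, 0, 0, 0]]]' --gripper 0.62

```text
t: 7.27
tcp_pos: [0.6394, 0.2516, 0.0171]
tool_rot: [180.0, -0.1, -169.5]
ft_force: [0.3, 0.2, -0.3]
opening: 0.0695
grasp_force: 0.0
```

jog_arm --deltas '[[[0, 0, 0, 0, 0, 0], [0, 0, 0, 0, 0, 0], [0, 0, 0, 0, 0, 0], [0, 0, 0, 0, 0, 0], [0, 0, 0, 0, 0, 0]]]' --gripper -1

```text
t: 7.68
tcp_pos: [0.6398, 0.2492, 0.0188]
tool_rot: [-179.8, -0.1, -169.6]
ft_force: [-3.1, -8.8, 7.8]
opening: 0.0565
grasp_force: 19.7
```

Buffer 4 is soft too (56.5 mm). I'll firm the grip to 40 N and lift.

jog_arm --deltas '[[[0, 0, 0, 0, 0, 0], [0, 0, 0, 0, 0, 0], [0, 0, 0, 0, 0, 0], [0, 0, 0, 0, 0, 0]]]' --gripper -1 --squeeze 40

```text
t: 8.02
tcp_pos: [0.6402, 0.2474, 0.02]
tool_rot: [-179.7, -0.1, -169.6]
ft_force: [-4.7, -15.7, 14.9]
opening: 0.0502
grasp_force: 44.0
```

jog_arm --deltas '[[[0, 0, -0.008, 0, 0, 0], [0, 0, -0.03, 0, 0, 0], [0, 0, -0.07, 0, 0, 0], [0, 0, -0.11, 0, 0, 0], [0, 0, -0.15, 0, 0, 0], [0, 0, -0.19, 0, 0, 0], [0, 0, -0.212, 0, 0, 0], [0, 0, -0.212, 0, 0, 0]]]'

```text
t: 8.68
tcp_pos: [0.6418, 0.2526, 0.237]
tool_rot: [179.9, 0.7, -169.5]
ft_force: [0.1, 0.5, -0.3]
opening: 0.0504
grasp_force: 42.7
```

```bash
python3 - <<'E'
from h import *
s=arm.read_state();print(s['t'],s['tcp_pos'],s['tool_rot'],s['opening'])
print(delta([.46,-.21,.23],182))
E
```

```text
8.6833 [0.64183911 0.25256259 0.23696743] [ 179.92539839    0.66732241 -169.50794557] 0.050438850477348245
(array([ 0.2631, -0.4217,  0.0034]), array([0.12, 0.66, 8.49]))
```

jog_arm --deltas '[[[0.01, -0.03, 0, 0, 0, 1], [0.035, -0.063, 0, 0, 0, 2], [0.06, -0.096, 0, 0, 0, 3], [0.082, -0.13, 0, 0, 0, 4], [0.103, -0.165, 0, 0, 0, 5], [0.125, -0.2, 0, 0, 0, 6], [0.146, -0.235, 0, 0, 0, 7], [0.168, -0.27, 0, 0, 0, 8.5]]]'

```text
t: 9.35
tcp_pos: [0.522, -0.0454, 0.2284]
tool_rot: [180.0, -0.1, -178.0]
ft_force: [0.3, -0.7, -1.9]
opening: 0.0506
grasp_force: 42.8
```

jog_arm --deltas '[[[0.014, -0.038, 0, 0, 0, 0], [0.028, -0.075, 0, 0, 0, 0], [0.045, -0.11, 0, 0, 0, 0], [0.06, -0.14, 0, 0, 0, 0], [0.071, -0.163, 0, 0, 0, 0], [0.071, -0.163, 0, 0, 0, 0], [0.071, -0.163, 0, 0, 0, 0]]]'

```text
t: 9.93
tcp_pos: [0.4575, -0.21, 0.2285]
tool_rot: [179.9, -0.1, -178.2]
ft_force: [-0.8, 1.0, -1.9]
opening: 0.0507
grasp_force: 42.7
```

```bash
python3 - <<'E'
from h import *
s=arm.read_state();print(s['t'],s['tcp_pos'],s['tool_rot'],s['opening'],s['grasp_force'],cam('wrist')[2])
save('wrist','w2')
for t in('fixture','holder_1','claw_ring','collar'):
  for r in arm.masks_of('wrist',t)[:2]: print(t,r['p'],r['point'],r['pixels'].sum())
E
```

```text
9.9333 [ 0.45746829 -0.21004165  0.22850098] [ 1.79913330e+02 -7.90518602e-02 -1.78193750e+02] 0.05067564464851133 42.74866461753845 [ 0.38252934 -0.21380941  0.37171441]
holder_1 0.81 [269.4, 257.0] 32293
claw_ring 0.69 [151.3, 385.8] 217
```

View pics/w2.png

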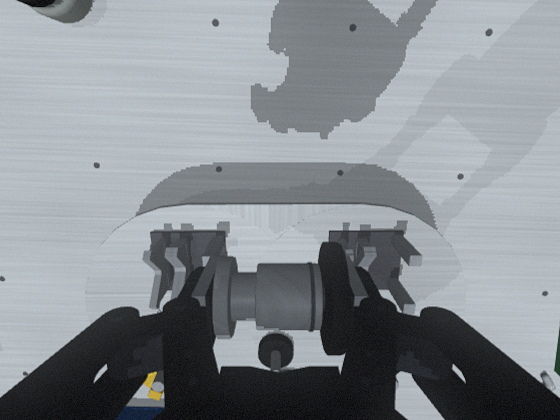

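The wrist view shows buffer 4 held squarely, head at column 333 and flange at 222. Holder 1 is at columns 150 to 228, rows 228 to 310, and holder 2 at 330 to 420, both partly hidden. I'll shift +x so they clear the gripper.

jog_arm --deltas '[[[-0.03, 0, 0, 0, 0, 0], [-0.055, -0.001, 0, 0, 0, 0], [-0.065, -0.002, 0, 0, 0, 0], [-0.065, -0.002, 0, 0, 0, 0], [-0.065, -0.002, 0, 0, 0, 0]]]'

```text
t: 10.6
tcp_pos: [0.5238, -0.2084, 0.2289]
tool_rot: [180.0, -0.1, -177.9]
ft_force: [-0.0, 0.3, -1.5]
opening: 0.0504
grasp_force: 42.7
```

```bash
python3 - <<'E'
from h import *
s=arm.read_state();print(s['t'],s['tcp_pos'],s['tool_rot'],s['opening'],cam('wrist')[2])
im=save('wrist','w3')
c=im[120:310,80:480]; cv2.imwrite('pics/w3c.png',cv2.resize(c,(800,380),interpolation=cv2.INTER_CUBIC)[:,:,::-1])
E
```

```text
10.6 [ 0.52384106 -0.20841097  0.22887278] [ 1.79959848e+02 -6.41249328e-02 -1.77926495e+02] 0.05036668779157057 [ 0.44886916 -0.21241573  0.37206479]
```

View pics/w3c.png

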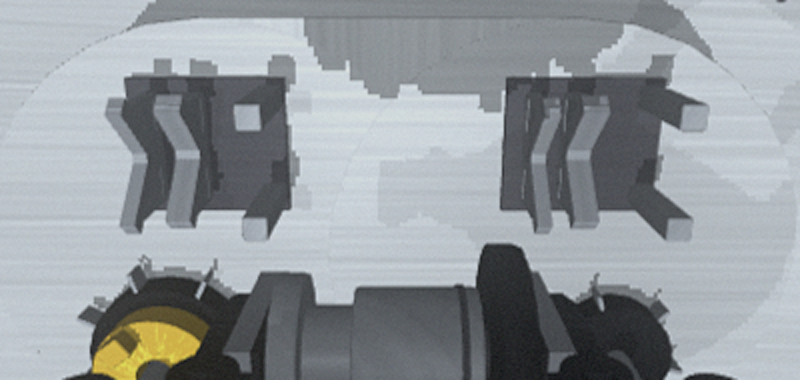

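Zoomed (image = crop/2 + (80,120)), the view shows both holders clearly. Holder 1's post tops are at crop (247,117) and (255,228) and its fork edge at (107–122, 98) to (122–142, 232). Holder 2's post tops are at (692,117) and (679,227).

```bash
python3 - <<'E'
from h import *
f=lambda c,z:ray('wrist',(c[0]/2+80-.25,c[1]/2+120-.25),z)[:2]
H={}
for n,posts,le,fork,apex in((1,[(247,117),(255,228)],[(234,117),(243,228)],[(106,99),(122,232)],(134,158)),(2,[(692,117),(679,227)],[(680,117),(667,227)],[(530,98),(535,232)],(533,160))):
  P=[f(c,.138) for c in posts]; L=[f(c,.138) for c in le]; F=[f(c,.132) for c in fork]
  print(n,'posts',np.round(P,4),'dist',np.linalg.norm(P[0]-P[1]).round(4),'\n left',np.round(L,4),'fork',np.round(F,4))
E
python3 - <<'E'
import sys;sys.path.insert(0,'.')
import cv2
c=cv2.imread('pics/w3.png')
a=cv2.resize(c[150:245,125:235],None,fx=3.6,fy=3.6,interpolation=cv2.INTER_CUBIC);b=cv2.resize(c[150:245,325:435],None,fx=3.6,fy=3.6,interpolation=cv2.INTER_CUBIC)
cv2.imwrite('pics/w3d.png',cv2.hconcat([a,b]))
E
```

```text
1 posts [[ 0.4982 -0.2664]
 [ 0.5418 -0.2647]] dist 0.0436 
 left [[ 0.4984 -0.2712]
 [ 0.5419 -0.2694]] fork [[ 0.4946 -0.3201]
 [ 0.5478 -0.3188]]
2 posts [[ 0.4923 -0.1033]
 [ 0.5354 -0.1011]] dist 0.0432 
 left [[ 0.4924 -0.1077]
 [ 0.5355 -0.1057]] fork [[ 0.4884 -0.1621]
 [ 0.5418 -0.155 ]]
```

View pics/w3d.png

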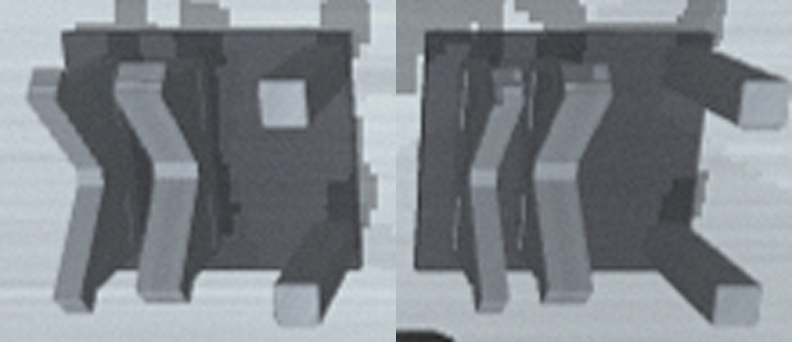

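```bash
python3 - <<'E'
from h import *
y=np.radians(2.2); u=np.array([np.cos(y),np.sin(y)]); v=np.array([-u[1],u[0]])
for n,h,x0,a,b in((1,(.5220,-.3183),125,(78,176),(103,177)),(2,(.5158,-.1547),325,(74,176),(101,177))):
  for p,e in((a,-1),(b,5)):
    q=ray('wrist',(x0+p[0]/3.6,150+p[1]/3.6),.112)[:2]-h; print(n,'along x,y mm',(q@u*1e3).round(2),(q@v*1e3).round(2),'expect 0',e)
h=np.array([.5158,-.1547]); t=h+(.0165)*v
print(t,delta([*t,.16],182.2), 'h1',np.array([.5220,-.3183])+.0165*v)
E
```

```text
1 along x,y mm 0.86 -1.64 expect 0 -1
1 along x,y mm 1.11 4.09 expect 0 5
2 along x,y mm 1.09 -0.21 expect 0 -1
2 along x,y mm 1.34 6.04 expect 0 5
[ 0.5151666  -0.13821216] (array([0.0056, 0.0706, 0.0691]), array([ 0.04, -0.07, -0.16])) h1 [ 0.5213666  -0.30181216]
```

```bash
python3 - <<'E'
from h import *
s=arm.read_state(); y=np.radians(2.1); u=np.array([np.cos(y),np.sin(y)]); v=np.array([-u[1],u[0]])
q=ray('wrist',(257.4,265),.2595)[:2]-s['tcp_pos'][:2]; print('barrel edge along v mm',q@v*1e3,'expect -9.4')
C=cam('wrist')
h=np.array([.5163,-.1543]); t=h+.0165*v
print(t,s['tcp_pos'],delta([*t,.16],182.2))
E
```

```text
barrel edge along v mm -9.546018139735443 expect -9.4
[ 0.51569538 -0.13781108] [ 0.5233217  -0.20860244  0.22906248] (array([0.005 , 0.071 , 0.0691]), array([ 0.04, -0.07, -0.16]))
```

jog_arm --deltas '[[[0.002, 0.03, 0, 0, 0, -0.1], [0.004, 0.055, 0.015, 0, 0, -0.2], [0.005, 0.068, 0.04, 0, 0, -0.2], [0.005, 0.071, 0.06, 0, 0, -0.2], [0.005, 0.071, 0.069, 0, 0, -0.2], [0.005, 0.071, 0.069, 0, 0, -0.2], [0.005, 0.071, 0.069, 0, 0, -0.2]]]'

```text
t: 11.23
tcp_pos: [0.5163, -0.1392, 0.1611]
tool_rot: [-180.0, 0.0, -177.9]
ft_force: [-0.8, -0.2, -0.3]
opening: 0.0503
grasp_force: 42.8
```

```bash
python3 - <<'E'
from h import *
import time
for i in range(2):
  arm.grab_frame('wrist'); s=arm.read_state(); print(s['t'],s['tcp_pos'],s['tool_rot'],s['opening'],s['ft_force'])
cv2.imwrite('pics/w4.png',arm.grab_frame('wrist')[:,:,::-1])
print(delta([.5157,-.1378,.102],182.2))
E
```

```text
11.2833 [ 0.51674008 -0.13950499  0.16159628] [-1.79951398e+02  9.05759189e-02 -1.77876104e+02] 0.050534621612406044 [ 0.38913804  0.05663825 -0.79454629]
11.3333 [ 0.51694978 -0.13959775  0.16182345] [-1.79939883e+02  1.26641784e-01 -1.77884503e+02] 0.050391436571723 [ 1.18658494  0.11214709 -2.07399334]
(array([0.0014, 0.0019, 0.0598]), array([-0.06,  0.14, -0.09]))
```

View pics/w4.png

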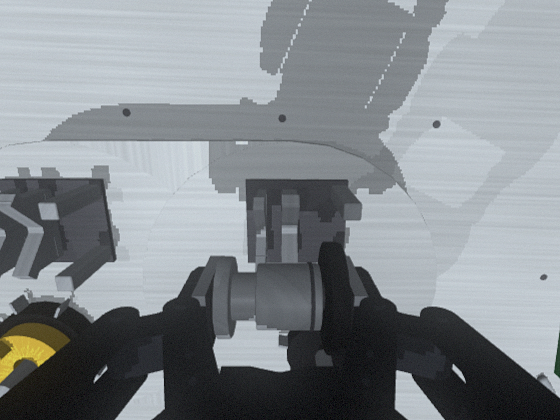

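The wrist view shows the buffer above holder 2: fork arm at columns 252–267, barrel vee at 282–297, post at 353, row 205. I'll lower part way with a 1 mm +y trim.

jog_arm --deltas '[[[0.0005, 0.001, 0.012, 0, 0, 0], [0.0005, 0.001, 0.024, 0, 0, 0], [0.0005, 0.001, 0.03, 0, 0, 0], [0.0005, 0.001, 0.03, 0, 0, 0], [0.0005, 0.001, 0.03, 0, 0, 0]]]'

```text
t: 11.8
tcp_pos: [0.516, -0.138, 0.131]
tool_rot: [-180.0, 0.0, -177.9]
ft_force: [1.0, -1.0, -2.2]
opening: 0.0504
grasp_force: 42.7
```

```bash
python3 - <<'E'
from h import *
S=[]
for i in range(3):
  im=arm.grab_frame('wrist'); s=arm.read_state(); S.append(np.r_[s['tcp_pos'],s['tool_rot']])
S=np.array(S);print(s['t'],S.round(4))
cv2.imwrite('pics/w5.png',cv2.resize(im[100:300,180:400],(660,600),interpolation=cv2.INTER_CUBIC)[:,:,::-1])
print(delta([.5157,-.1378,.102],182.2))
E
```

```text
11.95 [[ 5.162000e-01 -1.381000e-01  1.312000e-01 -1.799759e+02  6.410000e-02
  -1.778550e+02]
 [ 5.163000e-01 -1.380000e-01  1.313000e-01 -1.799688e+02  7.980000e-02
  -1.778492e+02]
 [ 5.163000e-01 -1.380000e-01  1.313000e-01 -1.799660e+02  8.390000e-02
  -1.778452e+02]]
(array([0.0006, 0.0002, 0.0293]), array([-0.03,  0.08, -0.05]))
```

View pics/w5.png

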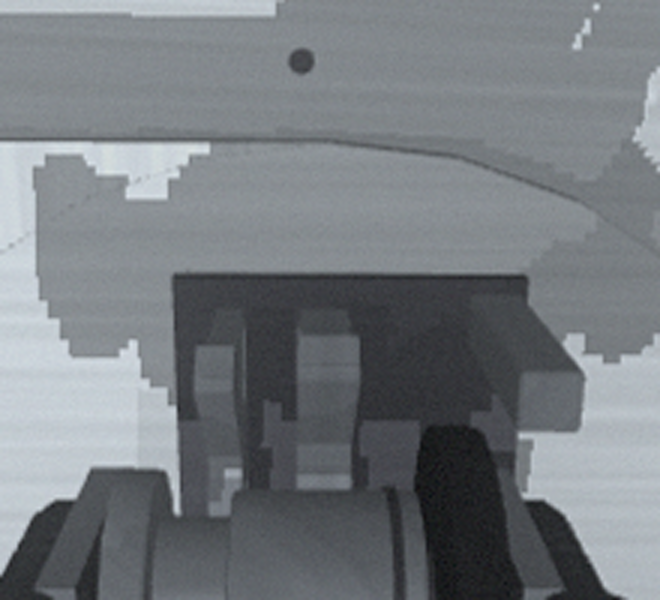

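The close view shows the groove (columns 152–230) just above the fork arm (195–233). After perspective the groove is about 1 mm short of ideal in +y, so I'll trim 1 mm and lower.

jog_arm --deltas '[[[0.0005, 0.001, 0.003, 0, 0, 0], [0.0005, 0.001, 0.008, 0, 0, 0], [0.0005, 0.001, 0.013, 0, 0, 0], [0.0005, 0.001, 0.018, 0, 0, 0], [0.0005, 0.001, 0.022, 0, 0, 0], [0.0005, 0.001, 0.025, 0, 0, 0], [0.0005, 0.001, 0.025, 0, 0, 0]]]'

```text
t: 12.53
tcp_pos: [0.5154, -0.1367, 0.105]
tool_rot: [180.0, 0.0, -177.8]
ft_force: [0.2, -0.1, -1.5]
opening: 0.0505
grasp_force: 42.6
```

jog_arm --deltas '[[[0, 0, 0.001, 0, 0, 0], [0, 0, 0.002, 0, 0, 0], [0, 0, 0.002, 0, 0, 0]]]'

```text
t: 12.78
tcp_pos: [0.5161, -0.1369, 0.1042]
tool_rot: [-180.0, 0.1, -177.8]
ft_force: [2.0, 0.3, 2.4]
opening: 0.0505
grasp_force: 43.3
```

jog_arm --deltas '[[[0, 0, 0.001, 0, 0, 0], [0, 0, 0.001, 0, 0, 0], [0, 0, 0.001, 0, 0, 0]]]'

```text
t: 13.03
tcp_pos: [0.5162, -0.1369, 0.104]
tool_rot: [-179.9, 0.2, -177.8]
ft_force: [0.0, 2.0, 9.9]
opening: 0.0505
grasp_force: 44.4
```

jog_arm --deltas '[[[0, 0, 0, 0, 0, 0], [0, 0, 0, 0, 0, 0], [0, 0, 0, 0, 0, 0]]]' --gripper 0.34

```text
t: 13.28
tcp_pos: [0.5156, -0.1359, 0.103]
tool_rot: [179.9, 0.1, -177.8]
ft_force: [1.4, 4.7, 5.5]
opening: 0.0571
grasp_force: 11.5
```

jog_arm --deltas '[[[0, 0, 0, 0, 0, 0], [0, 0, 0, 0, 0, 0], [0, 0, 0, 0, 0, 0], [0, 0, 0, 0, 0, 0]]]' --gripper 1

```text
t: 13.62
tcp_pos: [0.515, -0.1369, 0.1023]
tool_rot: [-180.0, -0.0, -177.8]
ft_force: [-0.3, 0.8, -0.6]
opening: 0.0858
grasp_force: 0.0
```

jog_arm --deltas '[[[0, 0, -0.02, 0, 0, 0], [0, 0, -0.05, 0, 0, 0], [0, 0, -0.085, 0, 0, 0], [0, 0, -0.12, 0, 0, 0], [0, 0, -0.125, 0, 0, 0], [0, 0, -0.125, 0, 0, 0]]]'

```text
t: 14.12
tcp_pos: [0.5163, -0.1374, 0.2301]
tool_rot: [-179.9, 0.3, -177.8]
ft_force: [0.3, -0.1, -0.9]
opening: 0.0856
grasp_force: 0.0
```

```bash
python3 - <<'E'
from h import *
s=arm.read_state();print(s['t'],s['tcp_pos'],s['tool_rot'],s['opening'])
save('wrist','w6');C=cam('wrist');h=np.array([.5163,-.1543]);y=np.radians(92.2);v=np.array([np.cos(y),np.sin(y)])
for r in arm.masks_of('wrist','buffer_a')[:3]:
  for z in(.126,.131):
    q=fitbuf(C,r['pixels'],h+.021*v,y,z); d=np.array(q[:2])-.021*np.array([np.cos(np.radians(q[2])),np.sin(np.radians(q[2]))])-h
    print(r['p'],r['point'],z,np.round(q,4),'groove rel h',(d*1e3).round(1))
print(delta([.60,.0,.2],185))
E
```

```text
14.1167 [ 0.51632763 -0.13740498  0.23005451] [-179.85430982    0.29187951 -177.84826825] 0.0855847141506216
0.94 [283.0, 202.6] 0.126 [ 0.5138 -0.137  91.3172  0.2721] groove rel h [-2.  -3.7]
0.94 [283.0, 202.6] 0.131 [ 0.5125 -0.1377 91.8724  0.3291] groove rel h [-3.1 -4.4]
(array([-0.0905,  0.1333,  0.0265]), array([ 0.04, -0.07, -2.85]))
```

```bash
cat > chk.py <<'E'
import h as H; from h import *
def chk(hp,tag):
    im=save('wrist',tag);C=cam('wrist');y=np.radians(92.2);v=np.array([np.cos(y),np.sin(y)]);u=np.array([v[1],-v[0]])
    r=arm.masks_of('wrist','buffer_a'); r=min(r,key=lambda r:np.linalg.norm(ray('wrist',r['point'],.126)[:2]-hp-.02*v))
    S0=[(-.032,-.026,.017),(-.026,-.016,.010),(-.016,.010,.014),(.010,.020,.004),(.020,.027,.023)]
    for sh in(0,.005):
      H.SEC=S0[:3]+[(.010,.020+sh,.004),(.020+sh,.027+sh,.023)]
      for z in(.126,.131):
        q=fitbuf(C,r['pixels'],np.array(hp)+.021*v,y,z); a=np.radians(q[2]); d=np.array(q[:2])-.021*np.array([np.cos(a),np.sin(a)])-hp
        print('head shift',sh,'z',z,'yaw',round(q[2],1),'res',round(q[3],3),'groove x,y mm',(d@u*1e3).round(1),(d@v*1e3).round(1))
    cv2.imwrite(f'pics/{tag}c.png',cv2.resize(im[140:280,200:400],(800,560),interpolation=cv2.INTER_CUBIC)[:,:,::-1])
E
python3 -c "
from chk import *
chk(np.array([.5163,-.1543]),'w7')
print(arm.read_state()['tcp_pos'],delta([.528,.2335,.23],190.5))"
```

```text
head shift 0 z 0.126 yaw 92.3 res 0.101 groove x,y mm -0.3 -0.0
head shift 0 z 0.131 yaw 92.7 res 0.143 groove x,y mm -1.8 -0.5
head shift 0.005 z 0.126 yaw 92.3 res 0.266 groove x,y mm -0.2 -3.7
head shift 0.005 z 0.131 yaw 92.2 res 0.325 groove x,y mm -1.9 -4.4
[ 0.51430668 -0.13646531  0.22563209] (array([-0.0276,  0.3692, -0.0039]), array([ 0.1 , -0.18, -8.34]))
```

Holder 2 is seated: groove at (-0.3, 0.0) mm, head out by the expected amount, height 126 mm fits best. Back to buffer 2.

jog_arm --deltas '[[[-0.002, 0.03, 0, 0, 0, -1], [-0.005, 0.065, 0, 0, 0, -2], [-0.008, 0.1, 0, 0, 0, -3], [-0.011, 0.135, 0, 0, 0, -4], [-0.014, 0.17, 0, 0, 0, -5], [-0.017, 0.205, 0, 0, 0, -6], [-0.02, 0.24, 0, 0, 0, -7], [-0.022, 0.275, 0, 0, 0, -8.3]]]'

```text
t: 14.98
tcp_pos: [0.5261, 0.1405, 0.2258]
tool_rot: [180.0, -0.2, -169.5]
ft_force: [0.2, -0.4, -1.0]
opening: 0.0854
grasp_force: 0.0
```

jog_arm --deltas '[[[0.003, 0.035, 0.02, 0, 0, 0], [0.006, 0.065, 0.05, 0, 0, 0], [0.008, 0.085, 0.08, 0, 0, 0], [0.009, 0.093, 0.105, 0, 0, 0], [0.009, 0.093, 0.115, 0, 0, 0], [0.009, 0.093, 0.115, 0, 0, 0], [0.009, 0.093, 0.115, 0, 0, 0]]]'

```text
t: 15.57
tcp_pos: [0.5013, 0.228, 0.1123]
tool_rot: [-180.0, -0.1, -169.6]
ft_force: [0.4, -0.7, 0.3]
opening: 0.0855
grasp_force: 0.0
```

```bash
python3 - <<'E'
from h import *
arm.grab_frame('wrist');C=cam('wrist')
for r in arm.masks_of('wrist','buffer_a')[:4]:
  print(r['p'],r['point'],np.round(fitbuf(C,r['pixels'],ray('wrist',r['point'],.042)[:2],np.radians(100),.042),4))
s=arm.read_state();print(s['t'],s['tcp_pos'],s['tool_rot'])
print(delta([.5225,.2302,.018],190.5))
E
```

```text
0.87 [272.7, 246.6] [5.23000e-01 2.26600e-01 1.00014e+02 7.46000e-02]
0.86 [274.7, 319.2] [5.822000e-01 2.387000e-01 1.001238e+02 8.380000e-02]
0.81 [272.0, 166.0] [4.634000e-01 2.170000e-01 1.003557e+02 5.130000e-02]
0.63 [284.7, 188.5] [ 0.4914  0.234  94.8985  0.9263]
15.6667 [0.50243548 0.2280916  0.11387688] [ 1.79988559e+02  1.43681408e-01 -1.69615451e+02]
(array([-0.0199, -0.0016,  0.0959]), array([ 0.01,  0.14, -0.12]))
```

jog_arm --deltas '[[[-0.01, -0.002, 0.01, 0, 0, 0], [-0.02, -0.0043, 0.025, 0, 0, 0], [-0.02, -0.0043, 0.055, 0, 0, 0], [-0.02, -0.0043, 0.082, 0, 0, 0], [-0.02, -0.0043, 0.095, 0, 0, 0], [-0.02, -0.0043, 0.095, 0, 0, 0]]]'

```text
t: 16.17
tcp_pos: [0.5209, 0.2269, 0.0159]
tool_rot: [-180.0, -0.2, -169.6]
ft_force: [-0.3, 0.5, 0.2]
opening: 0.0852
grasp_force: 0.0
```

jog_arm --deltas '[[[0, 0, 0, 0, 0, 0], [0, 0, 0, 0, 0, 0]]]' --gripper 0.62 --squeeze 20

```text
t: 16.33
tcp_pos: [0.5231, 0.2281, 0.0195]
tool_rot: [180.0, 0.2, -169.6]
ft_force: [-0.0, -0.2, 0.3]
opening: 0.0692
grasp_force: 0.0
```

jog_arm --deltas '[[[0, 0, 0, 0, 0, 0], [0, 0, 0, 0, 0, 0], [0, 0, 0, 0, 0, 0], [0, 0, 0, 0, 0, 0]]]' --gripper -1

```text
t: 16.67
tcp_pos: [0.5236, 0.226, 0.0208]
tool_rot: [-179.8, 0.2, -169.5]
ft_force: [-0.7, -13.6, 12.8]
opening: 0.0576
grasp_force: 18.6
```

jog_arm --deltas '[[[0, 0, 0, 0, 0, 0], [0, 0, 0, 0, 0, 0], [0, 0, 0, 0, 0, 0], [0, 0, 0, 0, 0, 0]]]' --squeeze 40

```text
t: 17.0
tcp_pos: [0.5241, 0.2237, 0.0221]
tool_rot: [-179.7, 0.2, -169.5]
ft_force: [-2.6, -25.7, 24.3]
opening: 0.0506
grasp_force: 38.7
```

jog_arm --deltas '[[[0, 0, -0.008, 0, 0, 0], [0, 0, -0.03, 0, 0, 0], [0, 0, -0.07, 0, 0, 0], [0, 0, -0.11, 0, 0, 0], [0, 0, -0.15, 0, 0, 0], [0, 0, -0.19, 0, 0, 0], [0, 0, -0.21, 0, 0, 0], [0, 0, -0.21, 0, 0, 0]]]'

```text
t: 17.67
tcp_pos: [0.524, 0.2289, 0.2351]
tool_rot: [179.9, 0.8, -169.5]
ft_force: [-0.1, 1.1, -0.2]
opening: 0.0506
grasp_force: 43.3
```

```bash
python3 - <<'E'
from h import *
s=arm.read_state();print(s['t'],s['tcp_pos'],s['tool_rot'],s['opening'])
print(delta([.5219,-.3022,.23],182.2))
E
```

```text
17.6667 [0.5240042  0.22893883 0.23508478] [ 179.91737494    0.76043054 -169.5310719 ] 0.05057629924637748
(array([ 0.0986, -0.5219,  0.003 ]), array([0.14, 0.75, 8.27]))
```

jog_arm --deltas '[[[0.005, -0.025, 0, 0, 0, 1], [0.011, -0.06, 0, 0, 0, 2], [0.018, -0.095, 0, 0, 0, 3], [0.025, -0.13, 0, 0, 0, 4], [0.032, -0.168, 0, 0, 0, 5], [0.039, -0.206, 0, 0, 0, 6], [0.046, -0.244, 0, 0, 0, 7], [0.053, -0.282, 0, 0, 0, 8.3]]]'

```text
t: 18.33
tcp_pos: [0.5199, -0.0604, 0.2275]
tool_rot: [180.0, 0.0, -177.9]
ft_force: [0.6, 0.6, -1.4]
opening: 0.0505
grasp_force: 43.5
```

jog_arm --deltas '[[[0.005, -0.038, 0, 0, 0, 0], [0.008, -0.076, 0, 0, 0, 0], [0.01, -0.114, 0, 0, 0, 0], [0.011, -0.15, 0, 0, 0, 0], [0.011, -0.185, 0, 0, 0, 0], [0.011, -0.215, 0, 0, 0, 0], [0.011, -0.235, 0, 0, 0, 0], [0.011, -0.243, 0, 0, 0, 0]]]'

```text
t: 19.0
tcp_pos: [0.518, -0.305, 0.2268]
tool_rot: [-180.0, -0.0, -178.0]
ft_force: [-0.5, 0.9, -1.4]
opening: 0.0502
grasp_force: 43.4
```

```bash
python3 - <<'E'
from h import *
for i in range(3): arm.grab_frame('wrist'); s=arm.read_state(); print(s['t'],s['tcp_pos'],s['tool_rot'],s['opening'])
print(delta([.5219,-.3022,.131],182.2))
E
```

```text
19.05 [ 0.51813256 -0.30482039  0.22678416] [-1.79981218e+02 -2.76327458e-02 -1.78003438e+02] 0.05052205706066403
19.1 [ 0.51827349 -0.30291325  0.22684459] [ 1.79959058e+02 -3.35830901e-02 -1.77950983e+02] 0.050345464645935
19.15 [ 0.51843684 -0.30159645  0.22704603] [ 1.79931081e+02 -3.30396609e-02 -1.77879797e+02] 0.05025812058790925
(array([-0.0035, -0.0008,  0.096 ]), array([ 0.07, -0.03, -0.08]))
```

jog_arm --deltas '[[[-0.003, 0, 0.025, 0, 0, 0], [-0.003, 0, 0.055, 0, 0, 0], [-0.003, 0, 0.08, 0, 0, 0], [-0.003, 0, 0.093, 0, 0, 0], [-0.003, 0, 0.095, 0, 0, 0], [-0.003, 0, 0.095, 0, 0, 0]]]'

```text
t: 19.65
tcp_pos: [0.5218, -0.3002, 0.1321]
tool_rot: [179.9, -0.1, -177.7]
ft_force: [0.2, -0.3, -1.4]
opening: 0.0504
grasp_force: 43.4
```

```bash
python3 - <<'E'
from h import *
S=[]
for i in range(4):
  im=arm.grab_frame('wrist'); s=arm.read_state(); S.append(s['tcp_pos'])
print(s['t'],np.round(S,4),s['tool_rot'])
cv2.imwrite('pics/w8.png',cv2.resize(im[100:300,180:400],(660,600),interpolation=cv2.INTER_CUBIC)[:,:,::-1])
print(delta([.5219,-.3022,.106],182.2))
E
```

```text
19.85 [[ 0.5224 -0.3009  0.1333]
 [ 0.5226 -0.3015  0.134 ]
 [ 0.5227 -0.3018  0.1342]
 [ 0.5226 -0.302   0.1342]] [-1.79902418e+02  1.31308537e-01 -1.77806977e+02]
(array([ 0.0008, -0.0001,  0.0282]), array([-0.1 ,  0.13, -0.01]))
```

View pics/w8.png

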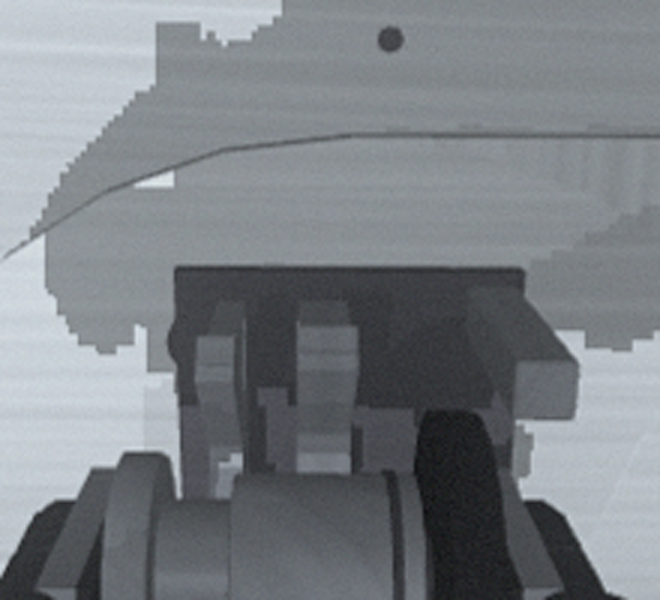

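Same view as before: groove (155–232) over fork arm (196–233), so I'll use the same 1 mm trim and lower.

jog_arm --deltas '[[[0.0005, 0.001, 0.004, 0, 0, 0], [0.0005, 0.001, 0.01, 0, 0, 0], [0.0005, 0.001, 0.016, 0, 0, 0], [0.0005, 0.001, 0.021, 0, 0, 0], [0.0005, 0.001, 0.025, 0, 0, 0], [0.0005, 0.001, 0.025, 0, 0, 0], [0.0005, 0.001, 0.025, 0, 0, 0]]]'

```text
t: 20.43
tcp_pos: [0.5223, -0.3011, 0.1076]
tool_rot: [-180.0, 0.1, -177.8]
ft_force: [4.2, 0.8, -0.5]
opening: 0.0505
grasp_force: 43.4
```

jog_arm --deltas '[[[0, 0, 0.001, 0, 0, 0], [0, 0, 0.002, 0, 0, 0], [0, 0, 0.002, 0, 0, 0]]]'

```text
t: 20.68
tcp_pos: [0.5226, -0.3013, 0.1072]
tool_rot: [-179.9, 0.2, -177.8]
ft_force: [3.7, 2.5, 8.7]
opening: 0.0503
grasp_force: 44.8
```

Contact came with a small +x side force. I'll trim 1 mm in +x and press slightly.

jog_arm --deltas '[[[-0.001, 0, 0.0005, 0, 0, 0], [-0.001, 0, 0.001, 0, 0, 0], [-0.001, 0, 0.001, 0, 0, 0]]]'

```text
t: 20.93
tcp_pos: [0.5234, -0.3014, 0.1064]
tool_rot: [-179.9, 0.2, -177.8]
ft_force: [1.0, 1.6, 11.3]
opening: 0.0505
grasp_force: 45.1
```

Down to 106.4 mm as expected from the grasp height, with 11 N of seating force. Releasing.

jog_arm --deltas '[[[0, 0, 0, 0, 0, 0], [0, 0, 0, 0, 0, 0], [0, 0, 0, 0, 0, 0]]]' --gripper 0.34

```text
t: 21.18
tcp_pos: [0.5227, -0.2997, 0.1051]
tool_rot: [179.9, 0.1, -177.8]
ft_force: [2.2, 5.9, 6.2]
opening: 0.0573
grasp_force: 9.2
```

jog_arm --deltas '[[[0, 0, 0, 0, 0, 0], [0, 0, 0, 0, 0, 0], [0, 0, 0, 0, 0, 0], [0, 0, 0, 0, 0, 0]]]' --gripper 1

```text
t: 21.52
tcp_pos: [0.5219, -0.3011, 0.1041]
tool_rot: [180.0, -0.0, -177.9]
ft_force: [-0.1, 0.8, 0.0]
opening: 0.0855
grasp_force: 0.0
```

jog_arm --deltas '[[[0, 0, -0.02, 0, 0, 0], [0, 0, -0.05, 0, 0, 0], [0, 0, -0.085, 0, 0, 0], [0, 0, -0.12, 0, 0, 0], [0, 0, -0.123, 0, 0, 0], [0, 0, -0.123, 0, 0, 0], [0, 0, -0.123, 0, 0, 0]]]'

```text
t: 22.1
tcp_pos: [0.5218, -0.3009, 0.2268]
tool_rot: [180.0, -0.0, -177.9]
ft_force: [0.5, -0.6, 0.3]
opening: 0.0853
grasp_force: 0.0
```

```bash
python3 -c "
from chk import *
chk(np.array([.5225,-.3187]),'w9')
s=arm.read_state();print(s['t'],s['tcp_pos'],s['ft_force'])
arm.grab_frame('side')
for r in arm.masks_of('side','buffer_a')[:5]: print(r['p'],r['point'],ray('side',r['point'],.042 if r['point'][1]<200 else .126).round(3))
"
```

```text
head shift 0 z 0.126 yaw 92.1 res 0.064 groove x,y mm -0.9 0.6
head shift 0 z 0.131 yaw 91.8 res 0.097 groove x,y mm -2.6 0.4
head shift 0.005 z 0.126 yaw 92.1 res 0.248 groove x,y mm -1.0 -3.6
head shift 0.005 z 0.131 yaw 92.5 res 0.301 groove x,y mm -2.0 -3.9
22.2 [ 0.52146064 -0.3005158   0.22558506] [0.18305719 0.37191502 0.04408592]
0.65 [249.8, 314.0] [ 0.523 -0.313  0.126]
```

Both seats check out, both hard buffers fitted their rest positions, and the arm is clear.

```bash
python3 -c "
from cell import arm
print(arm.sign_off())"
```

```text
the job is handed in; nothing more can be done
None
```

I handed the job in at about 22 s: the two soft buffers (second and fourth along the tray) are seated in holders 2 and 1 — the fourth in holder 2, the second in holder 1 — and the two hard ones are still on their rests; I never moved near the loose parts, but did not re-check them by camera at the end.

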